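# Screw the spot-light head into its sprung socket and aim it

### The job

Take the spot-light head from its grey parking cup and set its stub in the sprung screw socket, lens towards the white mark. Feel for the slots near the mark with light pressure, press the head in gently and screw it clockwise until the lens points the same way as the yellow arrow, well short of the end of the thread. Leave it held by the thread, upright and released, and leave the other things on the bench alone.

Things in the scene. Friction and masses are not known exactly. Their poses are not given: they have to be found in the camera images.
- head: spot-light head, loose, about 180 g, 92 mm tall, standing upright. Origin: centre of the underside of its foot; z up along its axis; x is the way the lens points. From below: steel stub 30 mm in diameter (z 0 to 28 mm), foot edge chamfered 2.5 mm; white body 48 mm in diameter (z 28 to 54); black round grip (z 54 to 92).
- grip (a point): on the head's axis at head z = 76 mm, where to grip: black ribbed round grip 40 mm in diameter (head z 54 to 92 mm), may be gripped at any yaw; a red line on its top runs from the centre towards the lens. Axes as the head's.
- lens (a point): centre of the lens glass, at the end of a white barrel 24 mm in diameter that sticks out of the head: 38 mm along the head's +x from its axis, at head z = 41 mm
- pin (a point): centre of the round brass cross pin, 6 mm in diameter, at head z = 8 mm on the head's axis; it runs along head x and its ends stick out of the stub, reaching 21.5 mm from the axis below the lens and on the side opposite it
- socket: screw socket, fixed: dark round steel housing 72 mm in diameter, 50 mm tall, on a black levelling foot 116 mm in diameter that sets it 0 to 8 mm above the table. Origin: centre of its underside; z up; +x towards the white mark. More than 30 N between the head and the socket or its thread insert (spring included, about 9 N when screwed in) is too rough.
- mouth (a point): centre of the housing's top, 50 mm above its underside. In it sits a fixed aluminium thread insert, its top sunk 0 to 6 mm below this point (the sink; not measured). Its bore, 32.6 mm in diameter, takes the stub; two opposite entry slots, 7 mm wide at the bore, take the pin ends. With the pin lying on the insert beside the slots the head's origin is 45 mm less the sink over the socket's origin.
- mark (a point): white mark on the rim, 30.5 mm from the axis along socket +x: shows which slot the lens side enters, but only roughly: the slot lies up to 29 degrees either side of it. Find it by feel: press lightly and turn until the pin drops 5 mm. The thread is two-start: entered by the opposite slot, the lens ends up pointing the opposite way.
- bore (a point): point on the socket's axis, 40 mm over its underside. The sink below this point (0 to 6 mm) is the top of a free brass plunger, 26 mm in diameter, on a spring: 3.3 N to start, plus 0.55 N per mm pressed down. The slot floors stop the pin hard with the head's origin 31.4 mm less the sink over the socket's origin, 8.6 mm below where the foot meets the plunger.
- thread (a point): point on the socket's axis, 44 mm up; the thread starts the sink below it. Press the head in to within 1.3 mm of the slot floors (7 to 8 N), turn clockwise from above: after 25 degrees the ledges hold it, friction keeps it if let go. Held up by them its origin is 33.3 mm less the sink, less 1 mm per 30 degrees turned from the slot. While gripped, follow it down. Hard stop 140 degrees after it.
- aim_ring: yellow aiming ring, fixed round the socket housing, 88 mm in diameter; its arrow, with a black line, reaches 75 mm from the axis at 40 to 46 mm over the socket's underside. Origin on the socket's axis, 34 mm over its underside; x is the way the arrow points, 65 to 95 degrees clockwise of the white mark.
- park: grey plastic parking cup, fixed, 72 mm in diameter, 20 mm tall, open at the top, inner diameter about 50 mm, floor 4 mm thick on which the head stands. Origin: centre of its underside.
- dish: bystander: shallow glass dish, 72 mm in diameter, 16 mm tall; origin centre of underside
- cleaner: bystander: small amber bottle, 40 mm in diameter, 85 mm tall; origin centre of underside
- lens_ring: bystander: dark steel ring, 52 mm in diameter, 12 mm tall; origin centre of underside
- screwdriver: bystander: screwdriver 150 mm long, lying; x along it
- slide_box: bystander: blue box 80 x 32 x 30 mm; origin centre of underside
- filter_holder: bystander: flat black square 55 x 55 x 6 mm with a green glass; origin centre of underside
- stub_tray: bystander: aluminium tray 90 x 60 x 14 mm with brass studs; origin centre of underside

How it is judged (in metres and radians):
At the end, for the whole second after the job is handed in: The head is held down by the socket's thread (its origin 22 to 33.5 mm above the socket's underside, within 4 mm of its axis), upright within 0.1 rad, at rest and released, and its lens points along the yellow arrow within 0.14 rad (8 degrees) (angle between the x axis of head and the x axis of aim_ring, either way round below 0.14 rad and x of lens in the frame of aim_ring above 0.03 m and z of head in the frame of socket between 0.022 and 0.0335 m and horizontal distance between head and socket below 0.004 m and angle between head's own z axis and vertical below 0.1 rad and linear speed of head below 0.02 m/s); the robot touches nothing.
It fails at once if the head is forced: more than 30 N between head and socket (contact force between head and socket above 30 N or contact force between head and insert above 30 N).
It fails at once if a bystander is moved by more than 20 mm (distance of any of dish, cleaner, lens_ring, screwdriver, slide_box, filter_holder, stub_tray from where it was at the start of the episode above 0.02 m).
It also fails if it takes over 64 s, if anything falls off the work surface, if the arm or the gripper's body presses on something with over 40 N, if the wrist force passes 120 N, or if a joint passes its speed limit or range.

### The arm

A 7-joint arm with a two-finger parallel gripper is mounted at the origin on the work surface. World frame = base frame: x ahead of the robot, y to its left, z up, the work surface at z = 0. Lengths are in m, angles in degrees, forces in N, time in s.
With the tool pointing down it reaches from about 0.35 to 0.9 m from the base axis. Payload 7.2 kg.
Tool frame: the origin (TCP) lies between the finger pads; the fingertips stand 8 mm ahead of it and the grasp point (between the pads) lies 11 mm behind it; z points along the fingers, y is the direction in which the jaws open and shut (so a half turn about z gives the same grasp; the last joint's range is limited). The gripper opens to 88 mm and grips with 3 to 60 N. Pads are 20 mm wide; open, the fingers measure 115 mm over their backs; the gripper's body (75 mm by 178 mm) begins 61 mm behind the grasp point.
Start: joints at [-79.252, 23.554, -0.728, 91.456, 0.321, 64.991, -4.71], TCP at [0.158, 0.605, 0.231] pointing down, gripper open.
Joint ranges: [-169.25, 169.25], [-16.82, 113.86], [-84.01, 82.57], [7.8, 145.47], [-59.2, 239.2], [7.22, 106.19], [-163.78, 163.78]. Speed limits (degrees/s): [136.94, 136.94, 172.46, 172.46, 180, 180, 180].

### API

Orientations are given as [roll, pitch, yaw] about the fixed x, y, z axes, in that order (R = Rz(yaw) Ry(pitch) Rx(roll)).
In Python, from bench import readout, viewer, workorder gives the robot as it stands.
- The arm moves only by the tool apply_moves, never from a script. Its argument "increments" is a list of rows, each a list of 2 entries, a list of its own where there are three numbers: the shift along the tool's x, y, z in cm, then the turn, a rotation vector about the tool's x, y, z in rad. In form: [[[dx, dy, dz], [wx, wy, wz]], ...]. A call has 1 to 10 rows; each row is the pose to reach, as a shift and turn from the pose commanded when the call began, along the tool's axes at that moment; what a row does not reach only later rows make up. A row lasts 1/8 s, in which the tool goes at most 62.5 mm and 10.7 degrees, less where a joint would pass 70% of its speed; a pose out of reach is approached as far as the arm can. A call with a gripper value outside its range is refused whole. "grip" is the gripper command: -1 is shut, 1 is fully open, values between are in proportion, set as the call begins (left out, the last holds). The fingers move at their own pace and stop on an object; "squeeze" is the grip in N (left out, the last holds). Time passes only in rows, so rows that repeat a pose let the fingers close. It gives the time, the measured TCP pose, the force and the opening at its end, in the units of the state.
- readout.read_state(): the state, without advancing time (a new reading comes with each control period).
- viewer.camera(name): name is "scene" or "top" or "wrist"; returns (picture, depth): 384x512x3 uint8, red, green, blue; 384x512 float32, m along the optical axis (not along the pixel's ray), 0 where there is no reading.
- viewer.camera_params(name): a dict with "mtx" (3x3 intrinsics, pixels), "view" (4x4, takes a point from world to camera coordinates); the wrist camera has in their place "mount" (4x4, takes a point from camera to tool coordinates, whose origin is the TCP and whose axes are the flange's). Camera axes: x right, y up, looking along -z (the intrinsics and any distortion apply to the point x, -y, -z); pixel columns grow to the right and rows downward; lengths in m; the calibration is good to about 2 mm. A picture is of the moment at which its call begins: read the wrist's pose just before it. camera_params takes no time and is no camera call.
- workorder.sign_off(): hands the job in, once; it reports no verdict.
The state is a dict: "clock": time; "joint_positions": joint angles; "joint_velocities": joint speeds; "joint_efforts": joint torques, N m; "position": TCP position; "ee_rot": TCP orientation; "force": force on the tool from outside, world axes, zero at the start; "torque": the same for the moment, N m; "grip_width": finger opening in m.
Only numpy, scipy, OpenCV 4.12 (cv2) and the standard library are available. Lean on these libraries where they do the work, as an engineer would, in place of code of your own. Each camera call takes 0.05 s, during which the arm holds its last target.

## Working session

There is one attempt and no reset: what is moved stays moved. The work goes in short steps, Python scripts to look and compute and a tool call to move; the robot and the scene stay as the last step left them, time stands still between calls to the robot, and variables do not carry over. Pictures are saved under pics/ and viewed, and the job is handed in when it is done.

Besides the shell and the picture viewer there is one more tool, called after ">>>" as name(argument=value, ...), one argument or row to a line, values as JSON. apply_moves: Moves the arm, as the interface text tells. Its arguments: {"type":"object","properties":{"increments":{"type":"array","items":{"type":"array"}},"grip":{"type":"number"},"squeeze":{"type":"number"}},"required":["increments"]}

```bash
ls; mkdir -p pics
cat > h.py <<'E'
import numpy as np, cv2
from bench import readout, viewer, workorder
from scipy.spatial.transform import Rotation as R
def T_tool():
    s=readout.read_state(); T=np.eye(4); T[:3,:3]=R.from_euler('xyz',s['ee_rot'],degrees=True).as_matrix(); T[:3,3]=s['position']; return T
def snap(name):
    T=T_tool(); p,d=viewer.camera(name); c=viewer.camera_params(name)
    K=np.array(c['mtx']); 
    C2W=T@np.array(c['mount']) if 'mount' in c else np.linalg.inv(np.array(c['view']))
    return p,d,K,C2W
def save(fn,p,scale=1):
    if scale!=1: p=cv2.resize(p,None,fx=scale,fy=scale,interpolation=cv2.INTER_CUBIC)
    cv2.imwrite('pics/'+fn,p[:,:,::-1])
def pix(K,C2W,u,v,z=None,depth=None):
    ray=np.linalg.inv(K)@[u,v,1.]; ray=ray*[1,-1,-1]; o=C2W[:3,3]; r=C2W[:3,:3]@ray
    if z is not None: return o+r*(z-o[2])/r[2]
    return o+r*depth
def proj(K,C2W,P):
    q=np.linalg.inv(C2W)@np.append(P,1); q=q[:3]*[1,-1,-1]; q=K@q; return q[:2]/q[2]
E
python3 - <<'E'
from h import *
print(readout.read_state())
for n in ['scene','top','wrist']:
    p,d,K,C=snap(n); save(n+'0.png',p,1.5); np.savez('pics/'+n+'0.npz',p=p,d=d,K=K,C=C); print(n,C.round(3).tolist(),K.tolist(), viewer.camera_params(n).keys())
E
```

```text
pics
{'clock': 0.0, 'joint_positions': array([-79.25229655,  23.59961755,  -0.73002959,  91.50111835,
         0.32178436,  64.99083764,  -4.70968572]), 'joint_velocities': array([ 0.00964885,  0.09518576,  0.07110974,  0.06950587, -0.0746041 ,
        0.03628253, -0.1414976 ]), 'joint_efforts': array([-8.18582721e-04, -5.87948692e+01,  6.41026553e-01, -2.91074449e+01,
       -5.38871263e-02,  1.76718039e-02,  1.41356295e-04]), 'position': array([0.158034  , 0.60420205, 0.2298342 ]), 'ee_rot': array([-1.79910714e+02,  6.49816421e-03,  1.65348091e+02]), 'force': array([-0.09756567, -0.34620589, -0.67365553]), 'torque': array([0.01469645, 0.02162041, 0.06998322]), 'grip_width': 0.08764726648922858}
scene [[-0.167, -0.583, 0.795, 1.385], [0.986, -0.113, 0.124, 0.126], [0.018, 0.804, 0.594, 0.699], [0.0, 0.0, 0.0, 1.0]] [[369.90074227754866, 0.0, 257.8317809250087], [0.0, 369.90074227754866, 190.47360337723913], [0.0, 0.0, 1.0]] dict_keys(['mtx', 'view'])
top [[-0.016, 0.997, -0.071, 0.472], [-1.0, -0.017, -0.013, 0.003], [-0.014, 0.07, 0.997, 1.297], [0.0, 0.0, 0.0, 1.0]] [[476.89092597348946, 0.0, 252.94249334523286], [0.0, 476.89092597348946, 194.63825457331862], [0.0, 0.0, 1.0]] dict_keys(['mtx', 'view'])
wrist [[0.251, -0.929, -0.273, 0.082], [0.968, 0.24, 0.074, 0.624], [-0.003, -0.283, 0.959, 0.384], [0.0, 0.0, 0.0, 1.0]] [[282.1422768672951, 0.0, 255.11956514995677], [0.0, 282.1422768672951, 192.6885135373176], [0.0, 0.0, 1.0]] dict_keys(['mtx', 'mount'])
```

View pics/scene0.png

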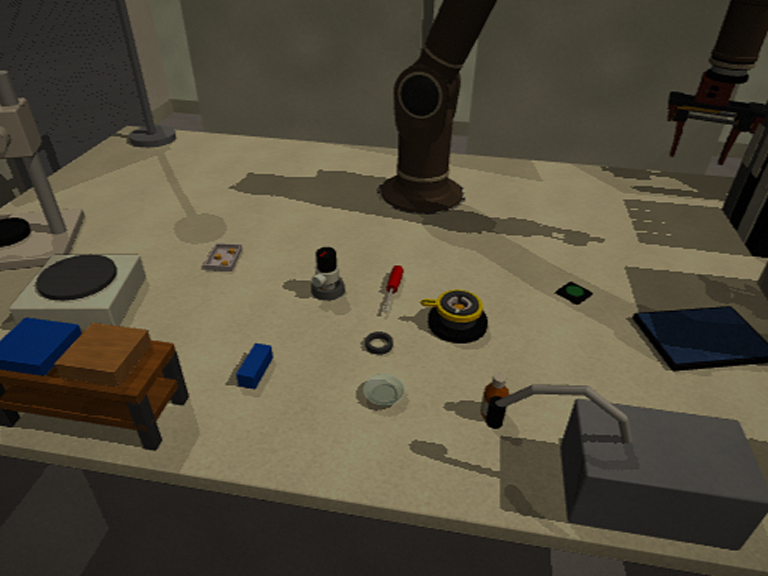

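View pics/top0.png

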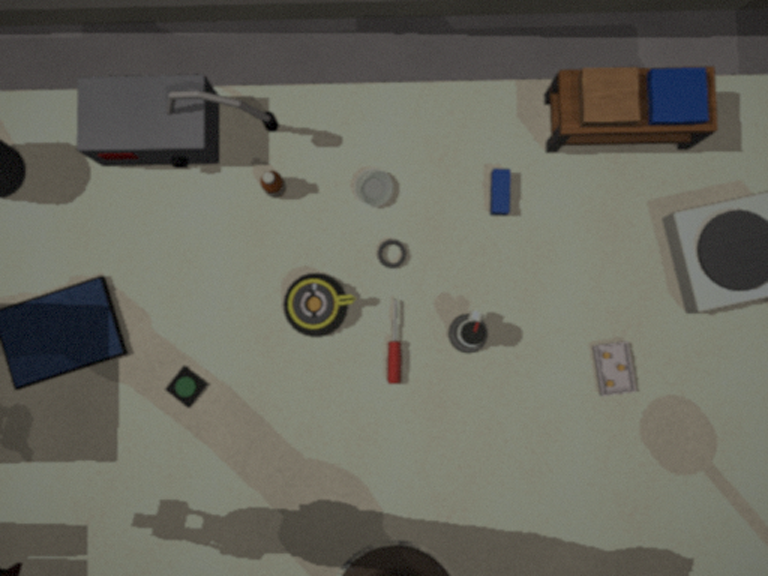

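View pics/wrist0.png

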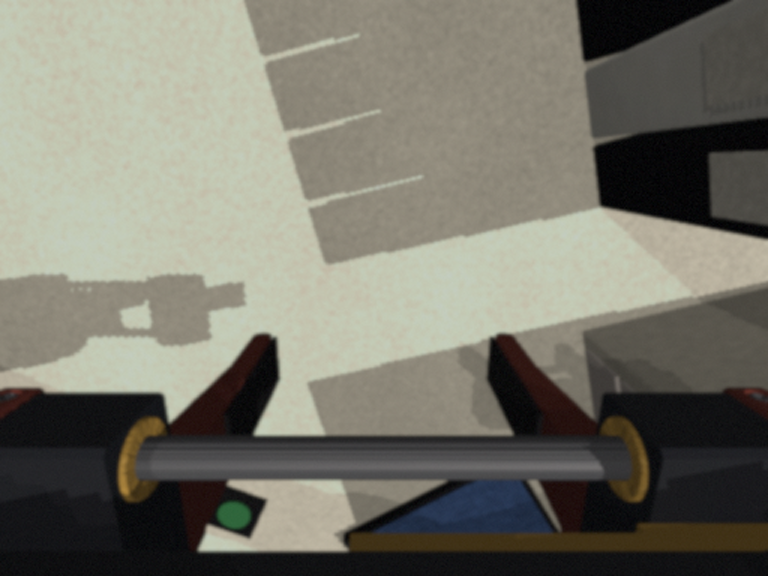

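The top view shows the head in its cup near (468,332) in the 1.5x picture and the socket near (315,303), with the arrow pointing right. I'll enlarge both.

Run:
```python
from h import *
z=np.load('pics/top0.npz'); p=z['p']
a=p[170:235,180:245]; b=p[195:245,290:340]
a=cv2.resize(a,(390,390),interpolation=cv2.INTER_CUBIC); b=cv2.resize(b,(390,390),interpolation=cv2.INTER_CUBIC)
save('crop0.png',np.hstack([a,b]))
z2=np.load('pics/scene0.npz'); p=z2['p']
a=cv2.resize(p[180:240,275:335],(390,390),interpolation=cv2.INTER_CUBIC);b=cv2.resize(p[155:215,190:250],(390,390),interpolation=cv2.INTER_CUBIC)
save('crop1.png',np.hstack([a,b]))
d=z['d'];K=z['K'];C=z['C']
for (u,v) in [(210,202),(230,199),(316,221),(312,221),(305,235)]:
    print(u,v,d[v,u],pix(K,C,u,v,depth=d[v,u]).round(4))
```

```text
210 202 1.2556654 [0.5431 0.1321 0.045 ]
230 199 1.2482188 [0.5497 0.0788 0.0523]
316 221 1.1987784 [ 0.4879 -0.1394  0.0947]
312 221 1.1931812 [ 0.488  -0.1287  0.1004]
305 235 1.2908114 [ 4.519e-01 -1.198e-01  1.000e-04]
```

View pics/crop0.png

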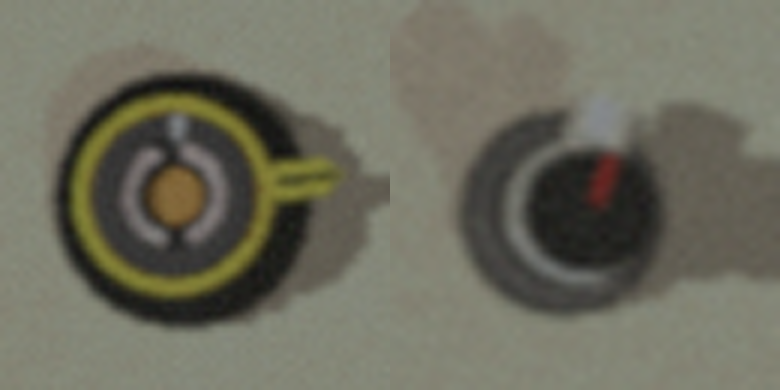

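View pics/crop1.png

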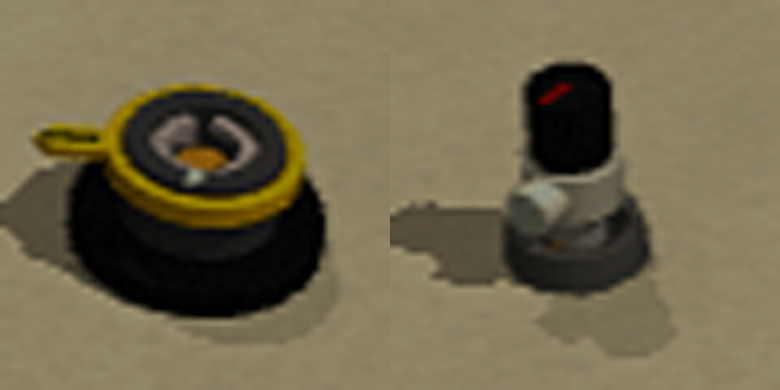

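```bash
cat >> h.py <<'E'
def plan(pos,yaw,tilt=None):
    T=T_tool(); G=np.eye(4); G[:3,:3]=R.from_euler('xyz',[180,0,yaw],degrees=True).as_matrix(); G[:3,3]=pos
    D=np.linalg.inv(T)@G; print('inc cm',(D[:3,3]*100).round(2).tolist(),'rad',R.from_matrix(D[:3,:3]).as_rotvec().round(3).tolist())
E
python3 - <<'E'
from h import *
z=np.load('pics/top0.npz'); K,C=z['K'],z['C']
w=np.load('pics/wrist0.npz')
print('filter', pix(K,C,186/1.5,386/1.5,z=.006), pix(w['K'],w['C'],235/1.5,515/1.5,z=.006))
# head, socket
h=pix(K,C,290+198/7.8-.5,195+208/7.8-.5,z=.096); print('head',h)
for zz in (.046,.054): print('socket',pix(K,C,180+175/6-.5,170+195/6-.5,z=zz))
w0=viewer.camera_params('wrist')['mount']; print(np.array(w0).round(4))
# tool pose so that cam center ray hits socket at z .05 : tool yaw y, tcp height .25
for yaw in (145,):
    G=np.eye(4); G[:3,:3]=R.from_euler('xyz',[180,0,yaw],degrees=True).as_matrix(); G[2,3]=.22
    Cw=G@w0; q=pix(np.array(w['K']),Cw,256,150,z=.05); t=np.array([.54,.13])-q[:2]; print(yaw,t,Cw[:3,3]); plan([t[0],t[1],.22],yaw)
E
```

```text
filter [0.39965859 0.37005828 0.006     ] [0.40031869 0.37130809 0.006     ]
head [ 0.48755885 -0.13639898  0.096     ]
socket [0.54311047 0.13549537 0.046     ]
socket [0.54265634 0.13464567 0.054     ]
[[ 1.600e-03  9.592e-01  2.826e-01  7.880e-02]
 [ 1.000e+00 -2.000e-03  1.300e-03 -4.000e-04]
 [ 1.800e-03  2.826e-01 -9.592e-01 -1.536e-01]
 [ 0.000e+00  0.000e+00  0.000e+00  1.000e+00]]
145 [0.56811336 0.11020566] [-0.06477574  0.0448616   0.37364503]
inc cm [-52.17, -37.43, 1.05] rad [-0.001, 0.0, 0.355]
```

>>> apply_moves(
  increments=[
    [[-4,-3,0],[0,0,0.03]],
    [[-10,-7.2,0],[0,0,0.07]],
    [[-16,-11.5,0],[0,0,0.11]],
    [[-22,-15.8,0],[0,0,0.15]],
    [[-28,-20,0],[0,0,0.19]],
    [[-34,-24.4,0.3],[0,0,0.23]],
    [[-40,-28.7,0.5],[0,0,0.27]],
    [[-45.5,-32.6,0.7],[0,0,0.31]],
    [[-49.5,-35.5,0.9],[0,0,0.34]],
    [[-52.2,-37.4,1],[0,0,0.355]],
  ],
)

```text
clock: 1.4
position: [0.5504, 0.1321, 0.2216]
ee_rot: [180.0, -0.0, 145.0]
force: [1.3, 0.4, 0.5]
grip_width: 0.0878
```

>>> apply_moves(
  increments=[
    [[0,0,1.5],[0,0,0]],
    [[0,0,3.5],[0,0,0]],
    [[0,0,5],[0,0,0]],
    [[0,0,5],[0,0,0]],
  ],
)

```text
clock: 1.9
position: [0.5483, 0.1342, 0.1703]
ee_rot: [-179.9, -0.1, 145.1]
force: [0.2, 0.9, -0.5]
grip_width: 0.088
```

Run:
```python
from h import *
print(readout.read_state())
p,d,K,C=snap('wrist'); save('wrist1.png',p,1.5); np.savez('pics/wrist1.npz',p=p,d=d,K=K,C=C)
print(proj(K,C,[.5427,.1346,.054]))
```

```text
{'clock': 1.9, 'joint_positions': array([-33.01364418,  21.63779643,  18.54449344, 104.86031176,
        -8.23483926,  54.9604718 ,  44.14097668]), 'joint_velocities': array([-0.09165866, -1.25143698,  0.5246977 , -1.63182062,  0.2780451 ,
        1.07603812, -0.20850614]), 'joint_efforts': array([ 1.51606752e-01, -5.00619614e+01,  4.26979199e+00, -2.53395939e+01,
       -7.44090951e-02, -1.82272852e-01,  4.75307135e-02]), 'position': array([0.54826886, 0.13420548, 0.17032829]), 'ee_rot': array([-1.79883134e+02, -9.57335067e-02,  1.45068263e+02]), 'force': array([ 0.15391112,  0.87853392, -0.53252699]), 'torque': array([-0.07795574,  0.03958442,  0.07357284]), 'grip_width': 0.08800216388294924}
[253.61174525 187.12273108]
```

View pics/wrist1.png

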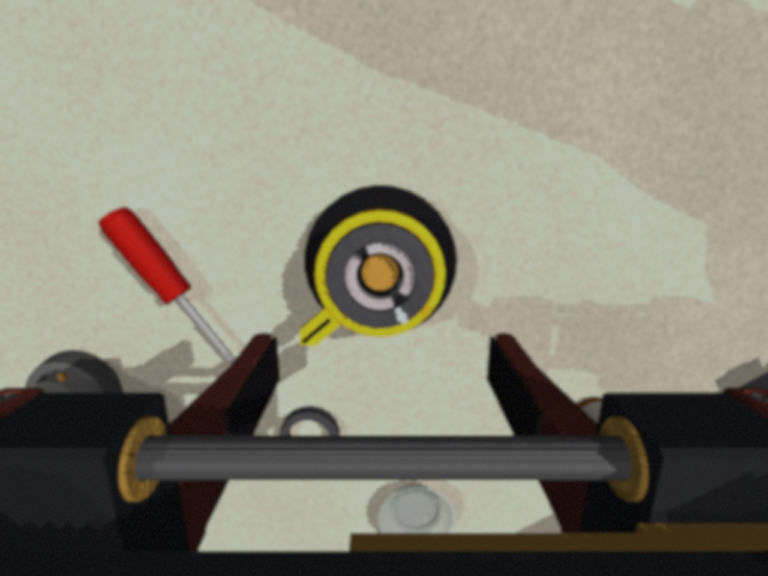

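Run:
```python
from h import *
z=np.load('pics/wrist1.npz'); p=z['p']; d=z['d'];K=z['K'];C=z['C']
save('crop2.png',cv2.resize(p[135:235,200:310],None,fx=7,fy=7,interpolation=cv2.INTER_CUBIC)[:600+100])
c=cv2.resize(p[135:235,195:310],None,fx=6,fy=6,interpolation=cv2.INTER_CUBIC); save('crop2.png',c)
# yellow pixels ellipse fit
hsv=cv2.cvtColor(p,cv2.COLOR_RGB2HSV); m=((hsv[...,0]>22)&(hsv[...,0]<34)&(hsv[...,1]>180)).astype(np.uint8); m[:, :190]=0;m[240:]=0
v,u=np.nonzero(m); P=np.array([pix(K,C,a,b,depth=d[b,a]) for a,b in zip(u,v)])
print(len(P), np.percentile(P[:,2],[2,10,25,50,75,90,98]).round(4))
for y,x in [(183,252),(182,231),(183,275),(208,260),(160,252),(172,243)]: print(x,y,pix(K,C,x,y,depth=d[y,x]).round(4))
```

```text
2070 [0.0136 0.048  0.049  0.0496 0.0502 0.0507 0.0513]
252 183 [0.5415 0.1332 0.0381]
231 182 [0.5263 0.1183 0.0497]
275 183 [0.5523 0.154  0.0499]
260 208 [0.5647 0.1271 0.0528]
252 160 [0.5197 0.1488 0.0534]
243 172 [0.5302 0.1283 0.014 ]
```

View pics/crop2.png

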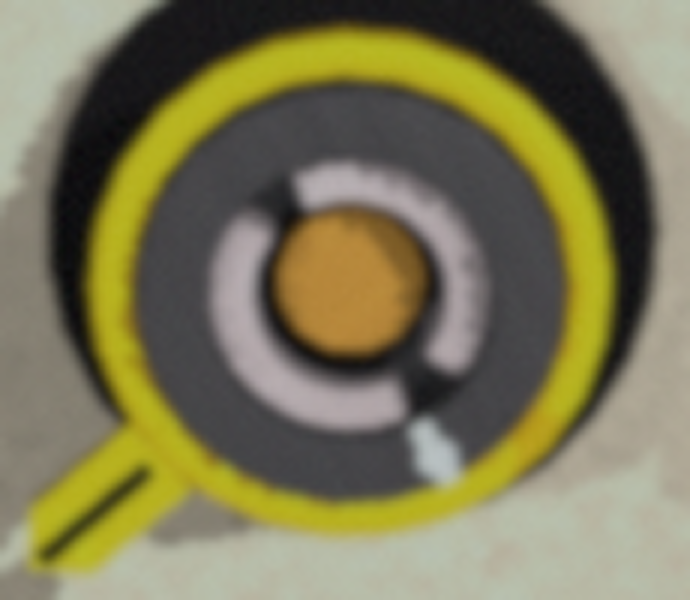

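```bash
cat > ana.py <<'E'
from h import *
z=np.load('pics/wrist1.npz'); p=z['p']; d=z['d'];K=z['K'];C=z['C']
def c2(x,y): return 195+(x+.5)/6-.5, 135+(y+.5)/6-.5
ax=np.array(pix(K,C,*c2(353,288),z=.053))
print('axis guess',ax)
V,U=np.mgrid[130:240,195:312]; P=np.array([pix(K,C,a,b,depth=d[b,a]) for a,b in zip(U.ravel(),V.ravel())])
r=np.hypot(P[:,0]-ax[0],P[:,1]-ax[1])
for n,a,b,lo,hi in [('plunger',0,9,.02,.05),('insert',17.8,21,.035,.06),('housing',27,34,.045,.06),('yellow',38,43,.03,.06),('foot',48,56,.0,.03)]:
    m=(r*1e3>a)&(r*1e3<b)&(P[:,2]>lo)&(P[:,2]<hi); print(n,m.sum(),np.median(P[m,2]).round(4),P[m,2].std().round(4))
E
python3 ana.py
```

```text
axis guess [0.53898576 0.13694667 0.053     ]
plunger 232 0.0388 0.0007
insert 379 0.0487 0.0036
housing 1369 0.0538 0.0012
yellow 1152 0.0496 0.0015
foot 1097 0.0138 0.0007
```

```bash
cat > ana2.py <<'E'
from h import *
from scipy.optimize import least_squares
z=np.load('pics/wrist1.npz'); p=z['p']; d=z['d'];K=z['K'];C=z['C']
def c2(x,y): return 195+(x+.5)/6-.5, 135+(y+.5)/6-.5
hsv=cv2.cvtColor(p,cv2.COLOR_RGB2HSV); m=((hsv[...,0]>18)&(hsv[...,0]<36)&(hsv[...,1]>150)&(hsv[...,2]>110)).astype(np.uint8); m[:, :190]=0;m[240:]=0; m[:,315:]=0
V,U=np.nonzero(m); Q=np.array([pix(K,C,a,b,z=.0497)[:2] for a,b in zip(U,V)])
g=pix(K,C,*c2(351,280),z=.0497)[:2]
# outer edge by angle bins
ang=np.degrees(np.arctan2(Q[:,1]-g[1],Q[:,0]-g[0])); r=np.hypot(*(Q-g).T)
ok=(r>.034)&(r<.055)
out=[];inn=[]
for a in range(-180,180,6):
    s=ok&(ang>=a)&(ang<a+6)
    if s.sum()<4 or r[s].max()>.049: continue
    out.append(Q[s][r[s].argmax()]); inn.append(Q[s][r[s].argmin()])
for n,e in (('out',out),('in',inn)):
    e=np.array(e); f=least_squares(lambda c: np.hypot(e[:,0]-c[0],e[:,1]-c[1])-c[2],[*g,.042],loss='soft_l1',f_scale=.0005); print(n,len(e),f.x.round(4))
    if n=='out': ax=f.x[:2]
def ang_at(x,y,zz,ax=ax):
    q=pix(K,C,*c2(x,y),z=zz)[:2]-ax; return np.degrees(np.arctan2(q[1],q[0])).round(1),np.hypot(*q).round(4)
print('arrow',ang_at(45,555,.0498),ang_at(146,470,.0498))
a=pix(K,C,*c2(45,555),z=.0498)-pix(K,C,*c2(146,470),z=.0498); print('arrow line',np.degrees(np.arctan2(a[1],a[0])))
print('mark',ang_at(425,435,.0538),ang_at(447,478,.0538))
print('plunger c',pix(K,C,*c2(352,283),z=.0388), 'insert c', pix(K,C,*c2(350,297),z=.0488))
print('slots',ang_at(430,388,.0488),ang_at(275,195,.0488))
a=pix(K,C,*c2(430,388),z=.0488)-pix(K,C,*c2(275,195),z=.0488); print('slotline',np.degrees(np.arctan2(a[1],a[0])),np.hypot(a[0],a[1]))
E
python3 ana2.py
```

```text
out 56 [0.54   0.1357 0.0434]
in 56 [0.5407 0.1349 0.0367]
arrow (np.float64(-83.3), np.float64(0.0717)) (np.float64(-83.0), np.float64(0.0475))
arrow line -83.85376048178934
mark (np.float64(-7.0), np.float64(0.0269)) (np.float64(-7.3), np.float64(0.0356))
plunger c [0.54104227 0.13512873 0.0388    ] insert c [0.5408313  0.13499251 0.0488    ]
slots (np.float64(3.6), np.float64(0.0218)) (np.float64(-177.6), np.float64(0.0205))
slotline 3.0106312768912686 0.04231134875747028
```

Run:
```python
from h import *
plan([.495,-.137,.213],145)
```

```text
inc cm [-11.11, -25.32, -4.16] rad [-0.001, -0.001, 0.001]
```

>>> apply_moves(
  increments=[
    [[-1,-2,-1.5],[0,0,0]],
    [[-3.2,-7.3,-3],[0,0,0]],
    [[-5.5,-12.6,-4.2],[0,0,0]],
    [[-7.8,-17.8,-4.2],[0,0,0]],
    [[-9.8,-22.5,-4.2],[0,0,0]],
    [[-11.1,-25.3,-4.2],[0,0,0]],
    [[-11.1,-25.3,-4.2],[0,0,0]],
    [[-11.1,-25.3,-4.2],[0,0,0]],
  ],
)

```text
clock: 2.95
position: [0.4954, -0.1372, 0.2146]
ee_rot: [179.9, 0.1, 145.0]
force: [-0.6, 0.6, 0.6]
grip_width: 0.0876
```

Run:
```python
from h import *
print(readout.read_state()['joint_positions'].round(1))
p,d,K,C=snap('wrist'); np.savez('pics/wrist2.npz',p=p,d=d,K=K,C=C)
save('crop3.png',cv2.resize(p[120:220,195:310],None,fx=6,fy=6,interpolation=cv2.INTER_CUBIC))
```

```text
[-11.8  14.   26.4 109.3  -7.3  58.2  72.7]
```

View pics/crop3.png

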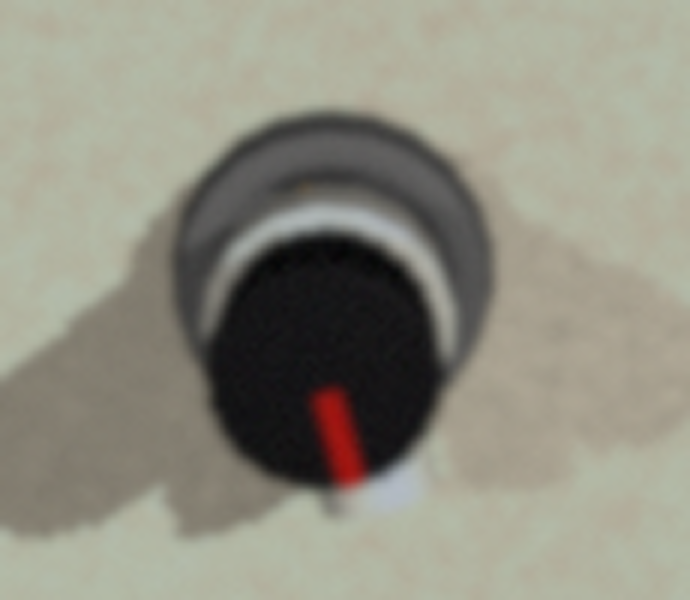

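```bash
cat > ana3.py <<'E'
from h import *
z=np.load('pics/wrist2.npz'); p=z['p']; d=z['d'];K=z['K'];C=z['C']
def c2(x,y): return 195+(x+.5)/6-.5, 120+(y+.5)/6-.5
V,U=np.mgrid[120:220,195:310]; P=np.array([pix(K,C,a,b,depth=d[b,a]) for a,b in zip(U.ravel(),V.ravel())])
m=P[:,2]>.0925; Q=P[m]; print('top',m.sum(),np.median(Q[:,2]),Q[:,:2].mean(0),Q.min(0),Q.max(0), 'diam from area', 2*np.sqrt(m.sum()/np.pi))
q=np.array([pix(K,C,a,b,z=np.median(Q[:,2])) for a,b in zip(U.ravel()[m],V.ravel()[m])]); 
c,r=cv2.minEnclosingCircle((q[:,:2]*1000).astype(np.float32)); print('enclosing',c,r, q[:,:2].mean(0))
a=pix(K,C,*c2(327,388),z=.096); b=pix(K,C,*c2(352,487),z=.096); print('line',a,b,np.degrees(np.arctan2(b[1]-a[1],b[0]-a[0])),np.hypot(*(b-a)[:2]))
# red fit
hsv=cv2.cvtColor(p,cv2.COLOR_RGB2HSV); rm=((hsv[...,0]<8)|(hsv[...,0]>172))&(hsv[...,1]>150)&(hsv[...,2]>60); rm[:120]=0; rm[220:]=0; rm[:,:195]=0; rm[:,310:]=0
v,u=np.nonzero(rm); W=np.array([pix(K,C,x,y,z=.096)[:2] for x,y in zip(u,v)]); l=cv2.fitLine((W*1000).astype(np.float32),cv2.DIST_L2,0,.01,.01).ravel(); print('redfit',len(W),np.degrees(np.arctan2(l[1],l[0])),l, W.mean(0))
E
python3 ana3.py
```

```text
top 1225 0.09553955506473144 [ 0.48222853 -0.13657684] [ 0.43037591 -0.15777017  0.09250172] [ 0.50428781 -0.09275158  0.36816464] diam from area 39.493270848342945
enclosing (481.3338623046875, -135.49891662597656) 65.52620697021484 [ 0.48370564 -0.13771804]
line [ 0.48576791 -0.13896586  0.096     ] [ 0.50231981 -0.14549248  0.096     ] -21.519904829629603 0.017792192304558693
redfit 98 -20.291409 [ 9.3794096e-01 -3.4679502e-01  4.9345572e+02 -1.4209917e+02] [ 0.49345572 -0.14209917]
```

```bash
cat >> ana3.py <<'E'
m=(P[:,2]>.092)&(P[:,2]<.1); u,v=U.ravel()[m],V.ravel()[m]
im=np.zeros(p.shape[:2],np.uint8); im[v,u]=1; im=cv2.morphologyEx(im,cv2.MORPH_OPEN,np.ones((3,3),np.uint8)); n,lab,st,ce=cv2.connectedComponentsWithStats(im); print(st,ce)
k=1+st[1:,4].argmax(); vv,uu=np.nonzero(lab==k); q=np.array([pix(K,C,a,b,z=.0957)[:2] for a,b in zip(uu,vv)]); c,r=cv2.minEnclosingCircle((q*1000).astype(np.float32)); print('enc',c,r,'mean',q.mean(0))
h0=q.mean(0); dd=W.mean(0)-h0; print('dir centre->red mean',np.degrees(np.arctan2(dd[1],dd[0])))
print('lens bottom px', [pix(K,C,*c2(x,y),z=.045) for x,y in ((330,500),(425,490))])
z=np.load('pics/top0.npz');K,C,p,d=z['K'],z['C'],z['p'],z['d']
hsv=cv2.cvtColor(p[195:245,290:340],cv2.COLOR_RGB2HSV); rm=((hsv[...,0]<10)|(hsv[...,0]>170))&(hsv[...,1]>120)
v,u=np.nonzero(rm); W=np.array([pix(K,C,x+290,y+195,z=.096)[:2] for x,y in zip(u,v)]);l=cv2.fitLine((W*1000).astype(np.float32),cv2.DIST_L2,0,.01,.01).ravel(); print('top redfit',len(W),np.degrees(np.arctan2(l[1],l[0])),W.mean(0))
E
python3 ana3.py
```

```text
top 1225 0.09553955506473144 [ 0.48222853 -0.13657684] [ 0.43037591 -0.15777017  0.09250172] [ 0.50428781 -0.09275158  0.36816464] diam from area 39.493270848342945
enclosing (481.3338623046875, -135.49891662597656) 65.52620697021484 [ 0.48370564 -0.13771804]
line [ 0.48576791 -0.13896586  0.096     ] [ 0.50231981 -0.14549248  0.096     ] -21.519904829629603 0.017792192304558693
redfit 98 -20.291409 [ 9.3794096e-01 -3.4679502e-01  4.9345572e+02 -1.4209917e+02] [ 0.49345572 -0.14209917]
[[     0      0    512    384 195424]
 [   230    163     39     39   1184]] [[255.54014348 191.55649255]
 [248.87415541 182.17567568]]
enc (484.1123962402344, -138.02490234375) 19.867755889892578 mean [ 0.48404604 -0.13801034]
dir centre->red mean -23.486606237388703
lens bottom px [array([ 0.51552111, -0.16058636,  0.045     ]), array([ 0.52471287, -0.14371171,  0.045     ])]
top redfit 17 -18.262129 [ 0.49601426 -0.14132913]
```

Run:
```python
from h import *
plan([.485,-.1375,.070],145)
```

```text
inc cm [0.82, -0.7, 14.43] rad [0.001, 0.001, 0.001]
```

>>> apply_moves(
  increments=[
    [[0.8,-0.7,1],[0,0,0]],
    [[0.8,-0.7,4],[0,0,0]],
    [[0.8,-0.7,7],[0,0,0]],
    [[0.8,-0.7,10],[0,0,0]],
    [[0.8,-0.7,12],[0,0,0]],
    [[0.8,-0.7,13.5],[0,0,0]],
    [[0.8,-0.7,14.4],[0,0,0]],
    [[0.8,-0.7,14.4],[0,0,0]],
  ],
)

```text
clock: 4.0
position: [0.4844, -0.1383, 0.0693]
ee_rot: [-180.0, -0.0, 145.0]
force: [0.6, -0.4, 0.6]
grip_width: 0.0877
```

>>> apply_moves(
  increments=[
    [[0,0,0],[0,0,0]],
    [[0,0,0],[0,0,0]],
    [[0,0,0],[0,0,0]],
    [[0,0,0],[0,0,0]],
  ],
  grip=-0.05,
  squeeze=10,
)

```text
clock: 4.5
position: [0.4848, -0.1384, 0.0698]
ee_rot: [180.0, 0.0, 145.0]
force: [-0.2, -0.5, 0.1]
grip_width: 0.0516
```

Run:
```python
from h import *
p,d,K,C=snap('wrist'); np.savez('pics/wrist3.npz',p=p,d=d,K=K,C=C)
save('wrist3.png',p,1.5)
```

```text
(no output)
```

View pics/wrist3.png

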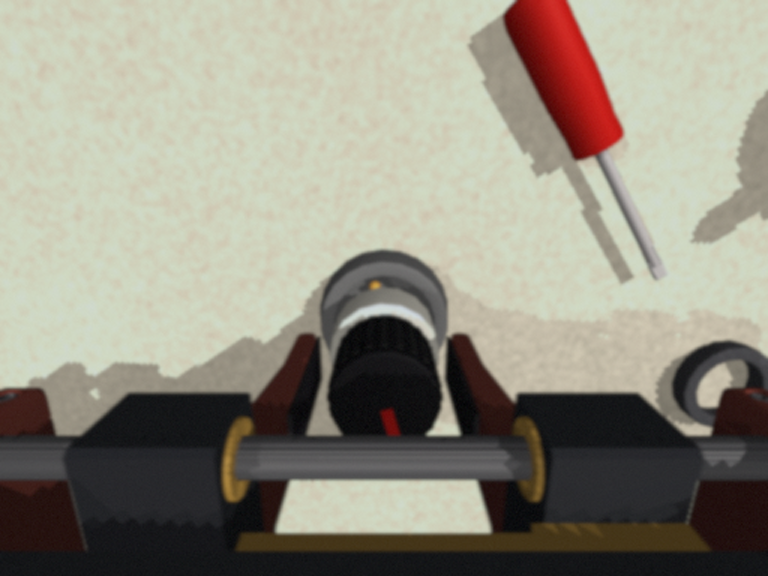

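The head sits centred between the pads (black grip at about x 330–440 in the picture, red line at 388). I'll close fully.

>>> apply_moves(
  increments=[
    [[0,0,0],[0,0,0]],
    [[0,0,0],[0,0,0]],
    [[0,0,0],[0,0,0]],
    [[0,0,0],[0,0,0]],
  ],
  grip=-1,
  squeeze=20,
)

```text
clock: 5.05
position: [0.4848, -0.1384, 0.0696]
ee_rot: [180.0, 0.0, 145.0]
force: [0.4, 0.8, 0.8]
grip_width: 0.0396
```

Run:
```python
from h import *
s=readout.read_state(); print(s['position'],s['grip_width'],s['force'],s['torque'])
p,d,K,C=snap('wrist'); np.savez('pics/wrist4.npz',p=p,d=d,K=K,C=C)
V,U=np.mgrid[200:310,210:310]; P=np.array([pix(K,C,a,b,depth=d[b,a]) for a,b in zip(U.ravel(),V.ravel())])
# grip body points z .064-.094
m=(P[:,2]>.06)&(P[:,2]<.1); T=T_tool(); Q=(np.linalg.inv(T)@np.c_[P[m],np.ones(m.sum())].T).T
b=(P[:,2]>.093)&(P[:,2]<.1)
q=(np.linalg.inv(T)@np.c_[P[b],np.ones(b.sum())].T).T; print('top in tool: y range',np.percentile(q[:,1],[1,99]),'x min',np.percentile(q[:,0],[1,99]),'z',np.median(q[:,2]))
save('crop4.png',cv2.resize(p[190:310,190:310],None,fx=5,fy=5,interpolation=cv2.INTER_CUBIC))
```

```text
[ 0.48475425 -0.13841539  0.06961631] 0.0395857713087371 [0.40455907 0.77041109 0.78426597] [-0.08474921  0.01195796 -0.02050231]
top in tool: y range [-0.02105631  0.02318772] x min [-0.01173265  0.01905971] z -0.025896160833730607
```

View pics/crop4.png

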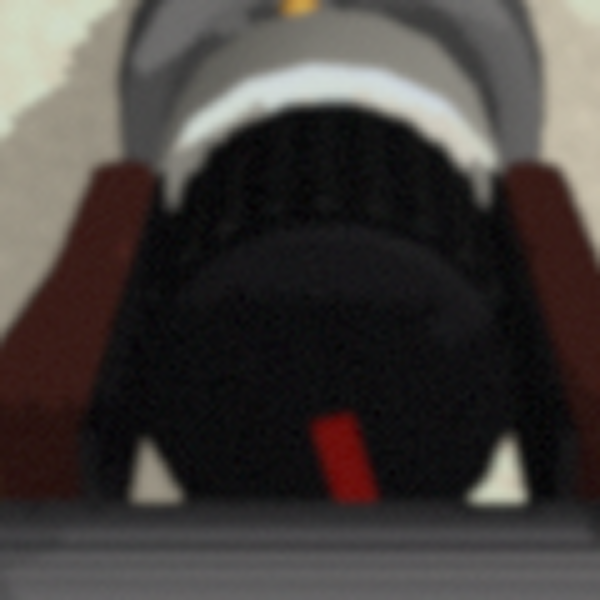

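>>> apply_moves(
  increments=[
    [[0,0,-0.3],[0,0,0]],
    [[0,0,-1.5],[0,0,0]],
    [[0,0,-4],[0,0,0]],
    [[0,0,-7],[0,0,0]],
    [[0,0,-9],[0,0,0]],
    [[0,0,-10],[0,0,0]],
    [[0,0,-10],[0,0,0]],
  ],
)

```text
clock: 5.98
position: [0.485, -0.1384, 0.1702]
ee_rot: [180.0, 0.1, 145.0]
force: [0.3, 0.2, -2.5]
grip_width: 0.0397
```

Run:
```python
from h import *
s=readout.read_state(); print(s['position'],s['force'],s['torque'],s['grip_width']); plan([.541,.135,.170],168.5)
p,d,K,C=snap('scene'); save('scene1.png',cv2.resize(p[120:230,170:320],None,fx=5,fy=5,interpolation=cv2.INTER_CUBIC))
```

```text
[ 0.48497889 -0.1384      0.17018175] [ 0.34971785  0.15106655 -2.47756345] [-0.03580112  0.02450322 -0.00086716] 0.039748499911389706
inc cm [11.09, 25.61, 0.03] rad [0.001, 0.001, -0.41]
```

View pics/scene1.png

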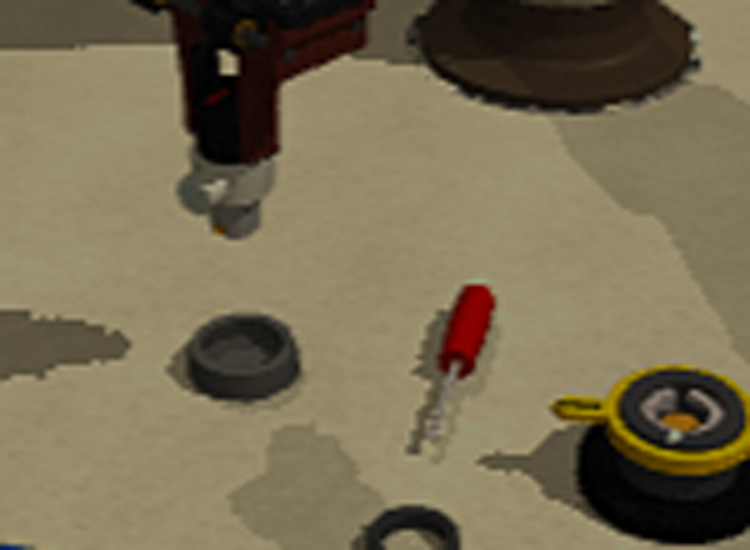

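The head is held and clear of the cup. I'll carry it over the socket.

>>> apply_moves(
  increments=[
    [[0.8,1.8,0],[0,0,-0.03]],
    [[2.5,5.8,0],[0,0,-0.1]],
    [[4.5,10.4,0],[0,0,-0.17]],
    [[6.5,15,0],[0,0,-0.25]],
    [[8.5,19.6,0],[0,0,-0.32]],
    [[10.2,23.6,0],[0,0,-0.38]],
    [[11.1,25.6,0],[0,0,-0.41]],
    [[11.1,25.6,0],[0,0,-0.41]],
    [[11.1,25.6,0],[0,0,-0.41]],
  ],
)

```text
clock: 7.15
position: [0.5403, 0.1331, 0.1693]
ee_rot: [-179.9, -0.0, 168.4]
force: [-0.7, 0.4, -1.2]
grip_width: 0.0396
```

Run:
```python
from h import *
s=readout.read_state(); print(s['position'],s['ee_rot'],s['force'],s['torque'],s['joint_positions'].round(0)); plan([.541,.135,.120],168.5)
p,d,K,C=snap('scene'); save('scene2.png',cv2.resize(p[130:250,240:360],None,fx=5,fy=5,interpolation=cv2.INTER_CUBIC))
p,d,K,C=snap('wrist'); save('wrist5.png',cv2.resize(p[150:330,150:370],None,fx=3.3,fy=3.3,interpolation=cv2.INTER_CUBIC))
```

```text
[0.54026506 0.1331182  0.1692591 ] [-1.79922817e+02 -3.04051066e-02  1.68364648e+02] [-0.68450876  0.41292082 -1.23972362] [-0.04175078  0.04309118 -0.02894869] [-31.  21.  15. 106.  -6.  54.  66.]
inc cm [-0.04, 0.21, 4.93] rad [-0.001, -0.001, -0.002]
```

View pics/scene2.png

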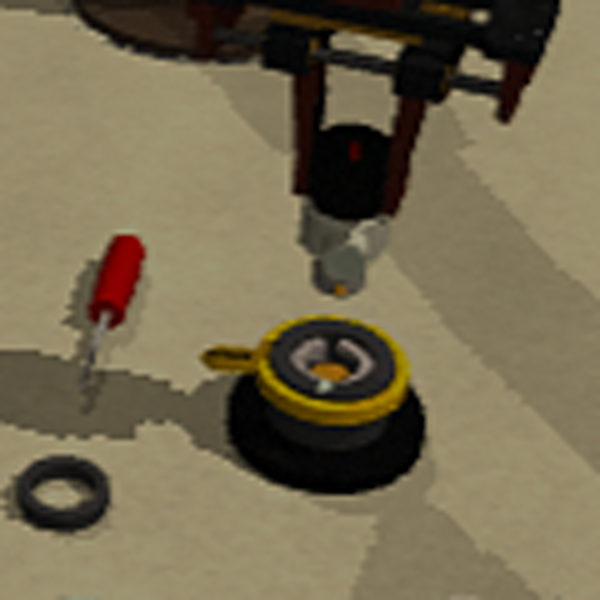

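View pics/wrist5.png

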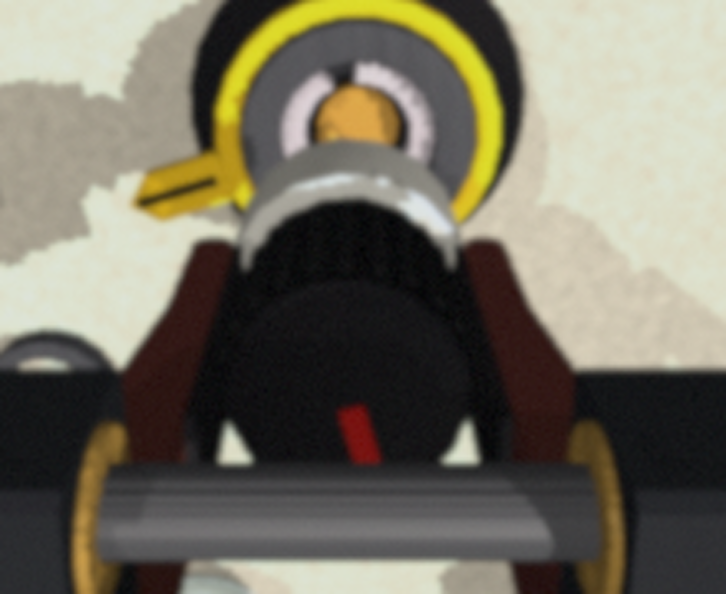

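>>> apply_moves(
  increments=[
    [[0,0.2,1],[0,0,0]],
    [[0,0.2,2.5],[0,0,0]],
    [[0,0.2,4],[0,0,0]],
    [[0,0.2,4.9],[0,0,0]],
    [[0,0.2,4.9],[0,0,0]],
    [[0,0.2,4.9],[0,0,0]],
  ],
)

```text
clock: 8.0
position: [0.5412, 0.137, 0.1208]
ee_rot: [180.0, 0.0, 168.5]
force: [0.5, 1.0, -1.1]
grip_width: 0.0393
```

Run:
```python
from h import *
s=readout.read_state(); print(s['position'],s['ee_rot'],s['force'],s['torque']); plan([.541,.135,.112],168.5)
```

```text
[0.54122647 0.13695539 0.12080665] [1.79991253e+02 1.75113204e-02 1.68494108e+02] [ 0.51913808  0.98685898 -1.12975223] [ 0.03717017  0.01986644 -0.02092914]
inc cm [-0.02, -0.2, 0.88] rad [0.0, 0.0, -0.0]
```

>>> apply_moves(
  increments=[
    [[0,-0.2,0],[0,0,0]],
    [[0,-0.2,0],[0,0,0]],
    [[0,-0.2,0.2],[0,0,0]],
    [[0,-0.2,0.4],[0,0,0]],
    [[0,-0.2,0.5],[0,0,0]],
    [[0,-0.2,0.6],[0,0,0]],
    [[0,-0.2,0.6],[0,0,0]],
  ],
)

```text
clock: 8.88
position: [0.5405, 0.135, 0.1145]
ee_rot: [-180.0, -0.0, 168.5]
force: [-0.5, -0.4, -1.5]
grip_width: 0.0399
```

```bash
cat > st.py <<'E'
from h import *
s=readout.read_state(); print(s['clock'],s['position'].round(4),s['ee_rot'].round(2),'F',s['force'].round(2),'M',s['torque'].round(3),s['grip_width'].round(4))
E
python3 st.py
```

```text
Traceback (most recent call last):
  File "st.py", line 2, in <module>
    s=readout.read_state(); print(s['clock'],s['position'].round(4),s['ee_rot'].round(2),'F',s['force'].round(2),'M',s['torque'].round(3),s['grip_width'].round(4))
                                                                                                                                          ^^^^^^^^^^^^^^^^^^^^^
AttributeError: 'float' object has no attribute 'round'
```

>>> apply_moves(
  increments=[
    [[0,0,0.1],[0,0,0]],
    [[0,0,0.2],[0,0,0]],
    [[0,0,0.2],[0,0,0]],
  ],
)

```text
clock: 9.25
position: [0.5405, 0.135, 0.1125]
ee_rot: [-180.0, -0.0, 168.5]
force: [0.8, 0.3, -1.6]
grip_width: 0.0396
```

>>> apply_moves(
  increments=[
    [[0,0,0.1],[0,0,0]],
    [[0,0,0.1],[0,0,0]],
    [[0,0,0.1],[0,0,0]],
  ],
)

```text
clock: 9.62
position: [0.5406, 0.135, 0.1116]
ee_rot: [180.0, -0.0, 168.5]
force: [0.4, 0.1, -1.1]
grip_width: 0.0398
```

>>> apply_moves(
  increments=[
    [[0,0,0.1],[0,0,0]],
    [[0,0,0.15],[0,0,0]],
    [[0,0,0.15],[0,0,0]],
  ],
)

```text
clock: 10.0
position: [0.5405, 0.1349, 0.11]
ee_rot: [-180.0, -0.0, 168.5]
force: [-0.2, 0.1, -1.8]
grip_width: 0.0397
```

>>> apply_moves(
  increments=[
    [[0,0,0.1],[0,0,0]],
    [[0,0,0.1],[0,0,0]],
  ],
)

```text
clock: 10.25
position: [0.5405, 0.135, 0.109]
ee_rot: [-180.0, -0.0, 168.5]
force: [0.2, 0.9, -1.8]
grip_width: 0.0398
```

>>> apply_moves(
  increments=[
    [[0,0,0.1],[0,0,0]],
    [[0,0,0.1],[0,0,0]],
  ],
)

```text
clock: 10.5
position: [0.5406, 0.1349, 0.108]
ee_rot: [-180.0, -0.0, 168.5]
force: [0.7, 0.9, -1.7]
grip_width: 0.0395
```

>>> apply_moves(
  increments=[
    [[0,0,0.1],[0,0,0]],
    [[0,0,0.1],[0,0,0]],
  ],
)

```text
clock: 10.75
position: [0.5405, 0.1349, 0.107]
ee_rot: [-180.0, -0.0, 168.5]
force: [-0.8, -0.4, -1.9]
grip_width: 0.0393
```

>>> apply_moves(
  increments=[
    [[0,0,0.1],[0,0,0]],
    [[0,0,0.1],[0,0,0]],
  ],
)

```text
clock: 11.0
position: [0.5405, 0.135, 0.106]
ee_rot: [-180.0, -0.0, 168.5]
force: [-0.5, -0.9, -1.2]
grip_width: 0.0396
```

>>> apply_moves(
  increments=[
    [[0,0,0.1],[0,0,0]],
    [[0,0,0.1],[0,0,0]],
  ],
)

```text
clock: 11.25
position: [0.5406, 0.135, 0.1051]
ee_rot: [180.0, 0.0, 168.5]
force: [0.1, 0.0, -1.8]
grip_width: 0.0399
```

>>> apply_moves(
  increments=[
    [[0,0,0.1],[0,0,0]],
    [[0,0,0.1],[0,0,0]],
  ],
)

```text
clock: 11.5
position: [0.5407, 0.135, 0.1043]
ee_rot: [180.0, 0.0, 168.5]
force: [-0.2, -0.9, 2.5]
grip_width: 0.0401
```

Force appears exactly at the height predicted for the plunger (TCP 0.1044), 5 mm below pin-on-insert, so the pin is in the slot. Next I press gently.

>>> apply_moves(
  increments=[
    [[0,0,0.1],[0,0,0]],
    [[0,0,0.2],[0,0,0]],
    [[0,0,0.2],[0,0,0]],
  ],
)

```text
clock: 11.88
position: [0.5407, 0.135, 0.1022]
ee_rot: [180.0, 0.0, 168.5]
force: [-0.4, -0.0, 4.0]
grip_width: 0.0396
```

>>> apply_moves(
  increments=[
    [[0,0,0.1],[0,0,0]],
    [[0,0,0.2],[0,0,0]],
    [[0,0,0.2],[0,0,0]],
  ],
)

```text
clock: 12.25
position: [0.5407, 0.135, 0.1001]
ee_rot: [180.0, 0.0, 168.5]
force: [-0.5, -0.9, 4.4]
grip_width: 0.0396
```

>>> apply_moves(
  increments=[
    [[0,0,0.1],[0,0,0]],
    [[0,0,0.15],[0,0,0]],
    [[0,0,0.15],[0,0,0]],
  ],
)

```text
clock: 12.62
position: [0.5407, 0.135, 0.0987]
ee_rot: [180.0, 0.0, 168.5]
force: [-0.5, -0.9, 4.8]
grip_width: 0.0398
```

>>> apply_moves(
  increments=[
    [[0,0,0.05],[0,0,0]],
    [[0,0,0.1],[0,0,0]],
    [[0,0,0.1],[0,0,0]],
  ],
)

```text
clock: 13.0
position: [0.5407, 0.1349, 0.0977]
ee_rot: [180.0, 0.0, 168.5]
force: [-0.3, 0.0, 5.3]
grip_width: 0.0398
```

>>> apply_moves(
  increments=[
    [[0,0,0.05],[0,0,0]],
    [[0,0,0.07],[0,0,0]],
    [[0,0,0.07],[0,0,0]],
  ],
)

```text
clock: 13.38
position: [0.5407, 0.135, 0.0971]
ee_rot: [180.0, 0.0, 168.5]
force: [-1.2, -1.1, 7.1]
grip_width: 0.0401
```

>>> apply_moves(
  increments=[
    [[0,0,0],[0,0,0]],
  ],
)

```text
clock: 13.5
position: [0.5407, 0.135, 0.0971]
ee_rot: [180.0, 0.0, 168.5]
force: [-1.4, 0.1, 5.8]
grip_width: 0.0399
```

>>> apply_moves(
  increments=[
    [[0,0,0.03],[0,0,0]],
    [[0,0,0.03],[0,0,0]],
  ],
)

```text
clock: 13.75
position: [0.5407, 0.135, 0.0968]
ee_rot: [180.0, 0.0, 168.5]
force: [-1.1, 0.5, 6.0]
grip_width: 0.0398
```

>>> apply_moves(
  increments=[
    [[0,0,0.01],[0,0,0.08]],
    [[0,0,0.03],[0,0,0.17]],
    [[0,0,0.05],[0,0,0.26]],
    [[0,0,0.05],[0,0,0.26]],
  ],
)

```text
clock: 14.25
position: [0.5413, 0.1352, 0.0965]
ee_rot: [179.9, 0.1, 153.5]
force: [0.3, -0.2, 5.5]
grip_width: 0.0395
```

```bash
sed -i "s/s\['grip_width'\].round(4)/s['grip_width']/" st.py; python3 st.py
```

```text
14.25 [0.5413 0.1352 0.0965] [1.7995e+02 7.0000e-02 1.5353e+02] F [ 0.32 -0.18  5.48] M [-0.174 -0.018 -0.015] 0.03954693776180308
```

>>> apply_moves(
  increments=[
    [[0,0,0.02],[0,0,0.09]],
    [[0,0,0.04],[0,0,0.18]],
    [[0,0,0.05],[0,0,0.26]],
    [[0,0,0.05],[0,0,0.26]],
  ],
)

```text
clock: 14.75
position: [0.5414, 0.1352, 0.096]
ee_rot: [179.9, 0.1, 138.6]
force: [0.5, -1.5, 6.2]
grip_width: 0.0399
```

```bash
python3 st.py
```

```text
14.75 [0.5414 0.1352 0.096 ] [1.7993e+02 6.0000e-02 1.3864e+02] F [ 0.49 -1.54  6.21] M [-0.169 -0.045 -0.049] 0.0399272717870763
```

>>> apply_moves(
  increments=[
    [[0,0,0.02],[0,0,0.09]],
    [[0,0,0.04],[0,0,0.18]],
    [[0,0,0.05],[0,0,0.26]],
    [[0,0,0.05],[0,0,0.26]],
  ],
)

```text
clock: 15.25
position: [0.5414, 0.1352, 0.0956]
ee_rot: [179.9, 0.0, 123.7]
force: [-0.1, -1.1, 7.0]
grip_width: 0.0398
```

```bash
python3 st.py
```

```text
15.25 [0.5414 0.1352 0.0956] [1.7991e+02 4.0000e-02 1.2374e+02] F [-0.14 -1.1   7.02] M [-0.179 -0.029  0.036] 0.039849438604801564
```

>>> apply_moves(
  increments=[
    [[0,0,0.02],[0,0,0.09]],
    [[0,0,0.04],[0,0,0.18]],
    [[0,0,0.05],[0,0,0.26]],
    [[0,0,0.05],[0,0,0.26]],
  ],
)

```text
clock: 15.75
position: [0.5415, 0.1353, 0.0951]
ee_rot: [179.9, 0.0, 108.9]
force: [0.2, -0.0, 6.9]
grip_width: 0.0397
```

```bash
python3 st.py
```

```text
15.75 [0.5415 0.1353 0.0951] [1.7989e+02 1.0000e-02 1.0885e+02] F [ 0.22 -0.05  6.86] M [-0.077 -0.025 -0.018] 0.039695454386881615
```

>>> apply_moves(
  increments=[
    [[0,0,0.02],[0,0,0.09]],
    [[0,0,0.04],[0,0,0.18]],
    [[0,0,0.05],[0,0,0.26]],
    [[0,0,0.05],[0,0,0.26]],
  ],
)

```text
clock: 16.25
position: [0.5416, 0.1354, 0.0947]
ee_rot: [179.9, -0.0, 94.0]
force: [0.6, -0.3, 6.8]
grip_width: 0.0399
```

```bash
python3 st.py
python3 - <<'E'
from h import *
for n in ('wrist','scene','top'):
    p,d,K,C=snap(n); np.savez(f'pics/{n}6.npz',p=p,d=d,K=K,C=C)
    if n=='wrist': save('wrist6.png',p,1.5)
    if n=='scene': save('scene6.png',cv2.resize(p[130:250,250:370],None,fx=5,fy=5,interpolation=cv2.INTER_CUBIC))
E
```

```text
16.25 [0.5416 0.1354 0.0947] [ 1.7988e+02 -2.0000e-02  9.3950e+01] F [ 0.56 -0.3   6.75] M [ 0.002 -0.031 -0.008] 0.03992392507466769
```

View pics/wrist6.png

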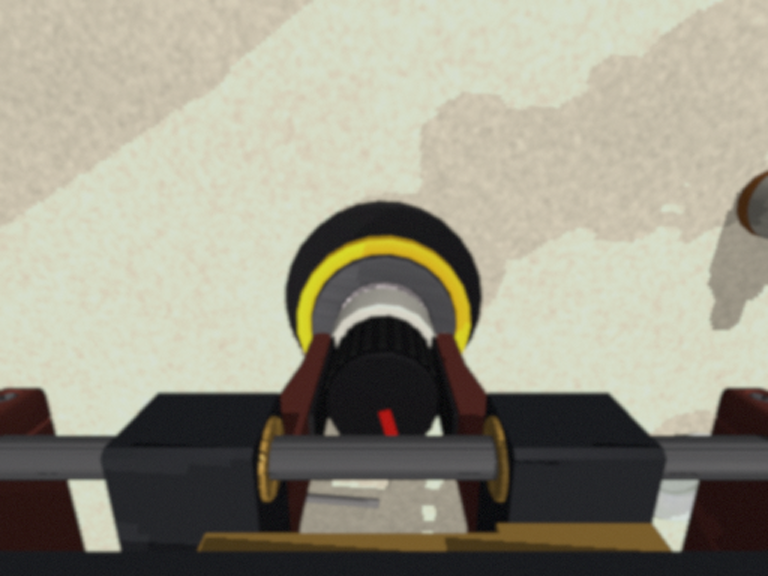

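View pics/scene6.png

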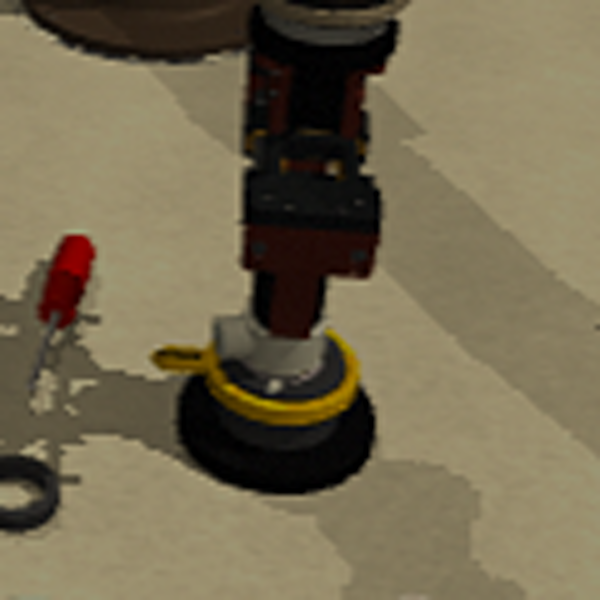

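>>> apply_moves(
  increments=[
    [[0,0,0.02],[0,0,0.1]],
    [[0,0,0.04],[0,0,0.205]],
    [[0,0,0.04],[0,0,0.205]],
    [[0,0,0.04],[0,0,0.205]],
  ],
)

```text
clock: 16.9
position: [0.5417, 0.1354, 0.0943]
ee_rot: [179.9, -0.1, 82.3]
force: [1.0, 1.0, 7.2]
grip_width: 0.0396
```

```bash
python3 st.py
python3 - <<'E'
from h import *
p,d,K,C=snap('wrist'); np.savez('pics/wrist7.npz',p=p,d=d,K=K,C=C)
for n in ('wrist4','wrist7'):
    z=np.load(f'pics/{n}.npz'); p=z['p']; hsv=cv2.cvtColor(p,cv2.COLOR_RGB2HSV); rm=((hsv[...,0]<8)|(hsv[...,0]>172))&(hsv[...,1]>170)&(hsv[...,2]>80); rm[:260]=0; rm[300:]=0; rm[:,240:]=rm[:,240:]; rm[:,:240]=0; rm[:,285:]=0
    v,u=np.nonzero(rm); l=cv2.fitLine(np.c_[u,v].astype(np.float32),cv2.DIST_L2,0,.01,.01).ravel(); print(n,len(u),np.degrees(np.arctan2(l[1],l[0])),u.mean(),v.mean())
p,d,K,C=snap('top'); save('top7.png',cv2.resize(p[150:250,160:260],None,fx=6,fy=6,interpolation=cv2.INTER_CUBIC))
E
```

```text
16.9 [0.5417 0.1354 0.0943] [ 1.7987e+02 -5.0000e-02  8.2270e+01] F [1.   0.95 7.19] M [ 0.026 -0.087 -0.018] 0.03961227813375091
wrist4 121 69.17158 258.4876033057851 281.6280991735537
wrist7 166 68.66067 258.2710843373494 281.4759036144578
```

View pics/top7.png

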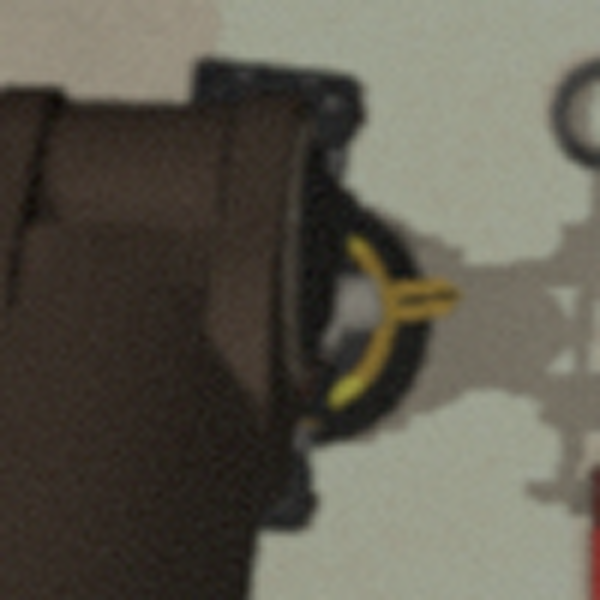

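>>> apply_moves(
  increments=[
    [[0,0,-0.03],[0,0,0]],
    [[0,0,-0.05],[0,0,0]],
    [[0,0,-0.05],[0,0,0]],
  ],
)

```text
clock: 17.38
position: [0.5417, 0.1353, 0.0948]
ee_rot: [179.9, -0.1, 82.3]
force: [0.6, 0.1, 6.3]
grip_width: 0.0397
```

```bash
python3 st.py
```

```text
17.375 [0.5417 0.1353 0.0948] [ 1.7988e+02 -6.0000e-02  8.2270e+01] F [0.62 0.11 6.32] M [ 0.04  -0.106 -0.019] 0.0397187769683127
```

>>> apply_moves(
  increments=[
    [[0,0,-0.03],[0,0,0]],
    [[0,0,-0.03],[0,0,0]],
    [[0,0,-0.03],[0,0,0]],
  ],
)

```text
clock: 17.75
position: [0.5417, 0.1353, 0.0951]
ee_rot: [179.9, -0.1, 82.3]
force: [-0.0, 0.7, 6.7]
grip_width: 0.04
```

>>> apply_moves(
  increments=[
    [[0,0,-0.03],[0,0,0]],
    [[0,0,-0.06],[0,0,0]],
    [[0,0,-0.06],[0,0,0]],
  ],
)

```text
clock: 18.12
position: [0.5417, 0.1353, 0.0956]
ee_rot: [179.9, -0.1, 82.3]
force: [0.7, 0.8, 5.9]
grip_width: 0.04
```

>>> apply_moves(
  increments=[
    [[0,0,-0.02],[0,0,0]],
    [[0,0,-0.04],[0,0,0]],
    [[0,0,-0.04],[0,0,0]],
    [[0,0,-0.04],[0,0,0]],
  ],
)

```text
clock: 18.62
position: [0.5415, 0.1352, 0.0958]
ee_rot: [179.9, -0.0, 82.3]
force: [5.4, 1.2, 3.2]
grip_width: 0.0398
```

The upward spring force drops off as the ledge engages, so the thread is holding the head. I'll ease back 0.3 mm and release.

>>> apply_moves(
  increments=[
    [[0,0,0.03],[0,0,0]],
    [[0,0,0.03],[0,0,0]],
  ],
)

```text
clock: 18.88
position: [0.5415, 0.1352, 0.0957]
ee_rot: [179.9, -0.0, 82.3]
force: [5.5, 1.9, 6.0]
grip_width: 0.0396
```

>>> apply_moves(
  increments=[
    [[0,0,0],[0,0,0]],
    [[0,0,0],[0,0,0]],
    [[0,0,0],[0,0,0]],
    [[0,0,0],[0,0,0]],
    [[0,0,0],[0,0,0]],
    [[0,0,0],[0,0,0]],
  ],
  grip=1,
)

```text
clock: 19.62
position: [0.5405, 0.135, 0.0952]
ee_rot: [-180.0, 0.0, 82.3]
force: [0.4, -0.4, 0.7]
grip_width: 0.0878
```

>>> apply_moves(
  increments=[
    [[0,0,-1],[0,0,0]],
    [[0,0,-3.5],[0,0,0]],
    [[0,0,-7],[0,0,0]],
    [[0,0,-10],[0,0,0]],
    [[-1,0,-11.5],[0,0,0]],
    [[-2,0,-11.5],[0,0,0]],
    [[-3,0,-11.5],[0,0,0]],
    [[-3,0,-11.5],[0,0,0]],
  ],
)

```text
clock: 20.62
position: [0.5359, 0.1038, 0.2093]
ee_rot: [-179.9, 0.1, 82.2]
force: [0.0, 0.9, -0.5]
grip_width: 0.0877
```

```bash
python3 st.py
python3 - <<'E'
from h import *
p,d,K,C=snap('wrist'); np.savez('pics/wrist8.npz',p=p,d=d,K=K,C=C); save('wrist8.png',p,1.5)
p,d,K,C=snap('scene'); save('scene8.png',cv2.resize(p[150:250,255:355],None,fx=6,fy=6,interpolation=cv2.INTER_CUBIC))
E
```

```text
20.625 [0.5359 0.1038 0.2093] [-1.7992e+02  5.0000e-02  8.2160e+01] F [ 0.01  0.93 -0.45] M [-0.028  0.047  0.034] 0.08771436321673728
```

View pics/wrist8.png

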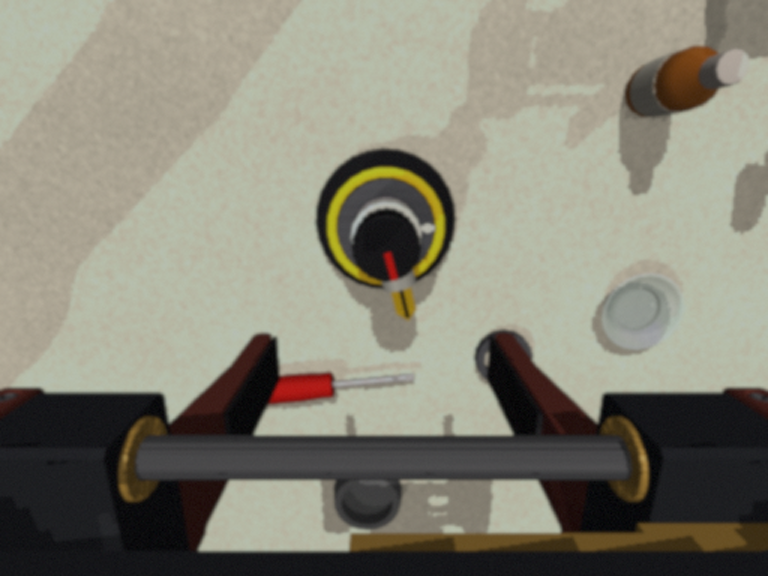

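View pics/scene8.png

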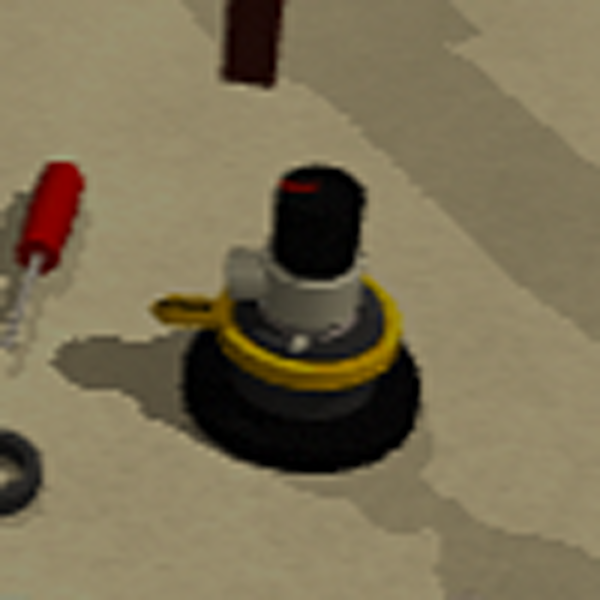

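Released, and the head stands upright. In the wrist picture the red line (388,255)→(397,283) lies along the arrow's black line (402,290)→(407,315). I'll measure that alignment and the head's height and tilt.

Run:
```python
from h import *
z=np.load('pics/wrist8.npz'); p,d,K,C=z['p'],z['d'],z['K'],z['C']
save('crop8.png',cv2.resize(p[90:220,200:310],None,fx=5,fy=4.6,interpolation=cv2.INTER_CUBIC)); save('crop8.png',cv2.resize(p[150:215,235:295],None,fx=9,fy=9,interpolation=cv2.INTER_CUBIC))
V,U=np.mgrid[120:200,220:300]; P=np.array([pix(K,C,a,b,depth=d[b,a]) for a,b in zip(U.ravel(),V.ravel())])
m=(P[:,2]>.116)&(P[:,2]<.128); Q=P[m]; A=np.c_[Q[:,:2]-Q[:,:2].mean(0),np.ones(len(Q))]; f=np.linalg.lstsq(A,Q[:,2],rcond=None)[0]
zt=np.median(Q[:,2]); print('top z',zt,len(Q),'slope',f[:2]); uu,vv=U.ravel()[m],V.ravel()[m]; q=np.array([pix(K,C,a,b,z=zt)[:2] for a,b in zip(uu,vv)]); print('centre',np.median(q,0),q.mean(0))
hsv=cv2.cvtColor(p,cv2.COLOR_RGB2HSV); rm=((hsv[...,0]<8)|(hsv[...,0]>172))&(hsv[...,1]>150)&(hsv[...,2]>60); M=np.zeros_like(rm); M[150:200,240:285]=rm[150:200,240:285]
v,u=np.nonzero(M); W=np.array([pix(K,C,x,y,z=zt)[:2] for x,y in zip(u,v)]); l=cv2.fitLine((W*1000).astype(np.float32),cv2.DIST_L2,0,.01,.01).ravel(); print('red yaw',len(W),np.degrees(np.arctan2(l[1],l[0])), W.mean(0)-q.mean(0))
```

```text
top z 0.12186561921597443 1632 slope [-0.00286538 -0.01547218]
centre [0.54098573 0.13478766] [0.54097603 0.1347101 ]
red yaw 130 -82.30951 [ 0.00071585 -0.01071215]
```

View pics/crop8.png

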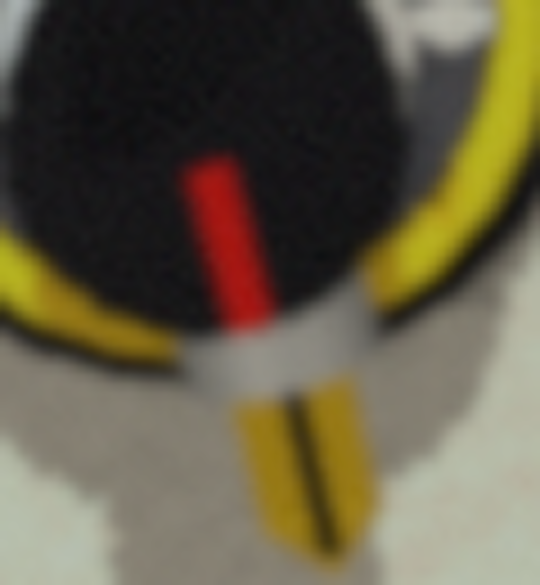

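```bash
python3 -c "
from h import *
print(workorder.sign_off())"
```

```text
the job is handed in; nothing more can be done
None
```

The head is screwed into the socket with the lens along the yellow arrow. It is released, and I handed the job in at about 21 s of the 64 s allowed.

**What I did:** I gripped the head in its parking cup and set the stub in the socket at the slot angle I had read from the wrist camera. That slot was about 10° counter-clockwise of the white mark. The pin went straight in, so no turning search was needed. I pressed with about 8 N, to within about 1 mm of the slot floors. Then I screwed it clockwise about 86°, following it down, and raised it slightly. The upward force fell off there, which showed the thread was holding. Then I released it.

**Last checks after release:**

| Check | Measured | Allowed |
|---|---|---|
| Head origin above the socket's underside | about 26 mm | 22 to 33.5 mm |
| Distance from the socket's axis | within about 1 mm | 4 mm |
| Tilt | about 0.016 rad | 0.1 rad |
| Lens direction against the arrow | about 1 to 3° off | 8° |

- **Forces:** the highest push from the socket that I saw was about 9 N, with up to about 6 N sideways while testing the thread. I only had readings at the end of each move.
- **Bystanders:** those in view in the last pictures looked undisturbed; I did not measure them.

**Disagreements:** two readings of the lens direction gave -82° and -86°, against -83° to -84° for the arrow. The top and wrist cameras differed by 2 to 4 mm on where the parts stood. I used the wrist camera for the socket and nearly so for the grip, and both fits confirmed it. The thread ledge engaged about 0.5 mm higher than I had calculated, within what the height measurements could resolve.

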